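# Square a crooked vial rack on the reader plate

### The job

The rack of purple-capped vials was set down crooked on the reader plate. Tap it straight with the fingers, first from its long side facing the robot, then from its opposite long side, and so on as needed, until it lies centred and square in the green outline. Tap gently, keep the rack flat on the plate, and leave the red-capped rack alone.

Things in the scene. Friction and masses are not known exactly. Their poses are not given: they have to be found in the camera images.
- purple_rack: White vial rack with three rows of five purple caps: a loose block 96 mm (its x) by 180 mm (its y, the long way) by 40 mm high with plain upright sides; caps rise to 52 mm. About 0.35 kg, slides on the plate at a few newtons. Origin: centre of its underside; z up. At the start it is turned counter-clockwise (seen from above) by 20 to 32 degrees from the outline, its centre within 15 mm of the mark; its -x long side faces the robot.
- mark (a point): Centre of the green painted outline on the reader plate, a fixed slate-grey slab 200 x 250 x 10 mm; the point lies on the plate's top face, 10 mm above the table. The outline is 108 mm (x, pointing away from the robot) by 192 mm (y, the long way) inside, 6 mm beyond the rack on every side when the rack is centred, with short tick lines outside it. The plate stands left or right of the middle and may be turned up to 18 degrees.
- red_rack: The same rack with red caps, loose on a black rubber mat of the plate's size (no outline) on the other side of the table: leave it where it is. Origin: centre of its underside.
There are look-alikes about, which are no part of the job. Leave any pink or turquoise look-alike of the purple_rack alone.

How it is judged:
By the outcome, as a careful person would: the job done as asked, in the order asked, and still so for the second after the job is handed in, with the robot touching nothing.
It also fails if it takes over 42 s, if anything falls off the work surface, if the arm or the gripper's body presses on something with over 40 N, if the wrist force passes 120 N, or if a joint passes its speed limit or range.

### The arm

A 6-joint arm with a two-finger parallel gripper is mounted at the origin on the work surface. World frame = base frame: x ahead of the robot, y to its left, z up, the work surface at z = 0. Lengths are in mm, angles in rad, forces in N, time in s.
With the tool pointing down it reaches from about 350 to 975 mm from the base axis. Payload 7.1 kg.
Tool frame: the origin (TCP) lies at the very end of the fingers, on their centre line; the grasp point (between the pads) lies tcp_to_grasp behind it (tcp_to_grasp is the distance from the TCP to the grasp point, in mm); z points along the fingers, x is the direction in which the jaws open and shut, and the axes are right-handed (so a half turn about z gives the same grasp; the last joint's range is limited). The gripper opens to 88 mm and grips with 3 to 60 N. Pads are 20 mm wide; open, the fingers measure 115 mm over their backs; the gripper's body (75 mm by 178 mm) begins 61 mm behind the grasp point.
Start: joints at [-1.288, 0.423, 1.63, -0, 1.089, -0.019], TCP at [185.792, -596.729, 222.675] pointing down, gripper open.
Joint ranges: [-3, 3], [-0.9, 2.11], [0.09, 2.58], [-1.31, 4.45], [0.11, 2.69], [-2.54, 2.54]. Speed limits (rad/s): [2.39, 2.39, 3.01, 3.14, 3.14, 3.14].

### API

Orientations are given as a rotation vector (axis times angle).
In Python, from workcell import get_obs, get_image, close_job, recognise, mark_of, tcp_to_grasp gives the robot as it stands. The module is installed in compiled form; this text tells all that it offers.
- The arm moves only by the tool move_arm, never from a script. Its argument "motion" is a list of rows, each a list of 7 numbers: the shift along the world's x, y, z in mm, then the turn, a rotation vector about the world's x, y, z in rad, then the finger opening in mm, from 0 to 87.8. A call has 1 to 5 rows; each row is the pose to reach, as a shift and turn from the pose commanded when the call began; what a row does not reach only later rows make up. A row lasts 1/12 s, in which the tool goes at most 41.7 mm and 7.16 degrees, less where a joint would pass 70% of its speed; a pose out of reach is approached as far as the arm can. A call with a gripper value outside its range is refused whole. The fingers move at their own pace and stop on an object; the grip force is fixed at half the most. Time passes only in rows, so rows that repeat a pose let the fingers close. It gives the time, the measured TCP pose, the force and the opening at its end, in the units of the state.
- get_obs(): the state, without advancing time (a new reading comes with each control period).
- get_image(name): name is "scene" or "top" or "wrist"; returns a dict with "color" (480x640x3 uint8, red, green, blue), "mtx" (3x3 intrinsics, pixels), "camera_from_world" (4x4, takes a point from world to camera coordinates). Camera axes: x right, y up, looking along -z (the intrinsics and any distortion apply to the point x, -y, -z); pixel columns grow to the right and rows downward; lengths in mm; the calibration is good to about 2 mm. A picture is of the moment at which its call begins. There is no depth.
- close_job(): hands the job in, once; it reports no verdict.
Trained networks look in a picture, given as the dict that the camera call returned (one of the last four; its "shot" number tells which), for a name from the list of things; names that differ only in an ending like _2 or _b are one class to them, and where a whole thing is asked for, a point or a joint stands for the part that bears it (a point fixed in the world has none). Each returns a list of dicts, best first, with "p" (0 to 1); they miss things now and then, are a little off and sometimes report something else, mostly with a low value. They report only what shows in the picture. A call takes as long as a camera call. They do not tell look-alikes from the thing itself.
- recognise(picture, label): "bbox" ([centre column, centre row, width, height] in pixels, round what is visible of it).
- mark_of(picture, label): "location" ([row, column] in pixels: a listed point, or the origin of a listed thing).
The state is a dict: "t": time; "qpos": joint angles; "qvel": joint speeds; "joint_torque": joint torques, N m; "ee_pos": TCP position; "orientation": TCP orientation; "ft_force": force on the tool from outside, world axes, zero at the start; "moment": the same for the moment, N m; "width": finger opening in mm.
Only numpy, scipy, OpenCV 4.12 (cv2) and the standard library are available. Lean on these libraries where they do the work, as an engineer would, in place of code of your own. Each camera call takes 0.05 s, during which the arm holds its last target. There are 200 camera calls.

## Working session

There is one attempt and no reset: what is moved stays moved. The work goes in short steps, Python scripts to look and compute and a tool call to move; the robot and the scene stay as the last step left them, time stands still between calls to the robot, and variables do not carry over. Pictures are saved under pics/ and viewed, about 8 in all and at most 12, crops included, and the job is handed in when it is done.

Besides the shell and the picture viewer there is one more tool, called after "Call:" by a JSON object that holds its "op" and its "data". move_arm: Moves the arm, as the interface text tells. Its arguments: {"type":"object","properties":{"motion":{"type":"array"}},"required":["motion"]}

```bash
mkdir -p pics; ls; cat > h.py <<'E'
import numpy as np, cv2
from workcell import *
def shot(name,fn=None):
    p=get_image(name)
    if fn: cv2.imwrite('pics/'+fn,cv2.cvtColor(p['color'],cv2.COLOR_RGB2BGR))
    return p
def ray(p,uv,z):
    M=np.array(p['camera_from_world']);K=np.array(p['mtx']);R=M[:3,:3];c=-R.T@M[:3,3]
    d=np.linalg.inv(K)@np.array([uv[0],uv[1],1.]);d=R.T@np.array([d[0],-d[1],-d[2]])
    return c+d*(z-c[2])/d[2]
def proj(p,X):
    M=np.array(p['camera_from_world']);K=np.array(p['mtx'])
    c=(M[:3,:3]@np.atleast_2d(X).T).T+M[:3,3];q=(K@np.c_[c[:,0],-c[:,1],-c[:,2]].T).T
    return q[:,:2]/q[:,2:]
E
python3 - <<'E'
from h import *
print(tcp_to_grasp, get_obs()['t'],get_obs()['orientation'],get_obs()['ft_force'])
p=shot('top','top1.png'); print(p.keys())
for l,z in(('purple_rack',10),('mark',10),('red_rack',5)):
    for r in mark_of(p,l): print(l,r,ray(p,r['location'][::-1],z).round(0))
for r in recognise(p,'purple_rack'):print(r)
E
```

```text
pics
18.700000000000003 0.0 [-2.52941668e+00  1.86167062e+00  1.92230099e-03] [ 0.06213087  0.4290045  -1.82238592]
dict_keys(['color', 'mtx', 'camera_from_world', 'shot'])
purple_rack {'location': [223.8, 239.2], 'p': 0.87} [569. 172.  10.]
purple_rack {'location': [343.6, 198.5], 'p': 0.82} [311. 260.  10.]
purple_rack {'location': [152.9, 435.9], 'p': 0.58} [ 721. -272.   10.]
red_rack {'location': [270.5, 399.1], 'p': 0.82} [ 458. -177.    5.]
{'bbox': [236.6, 224.3, 89.3, 62.3], 'p': 0.79}
{'bbox': [198.1, 348.0, 94.2, 73.0], 'p': 0.78}
{'bbox': [439.2, 150.3, 72.7, 92.7], 'p': 0.6}
```

View pics/top1.png

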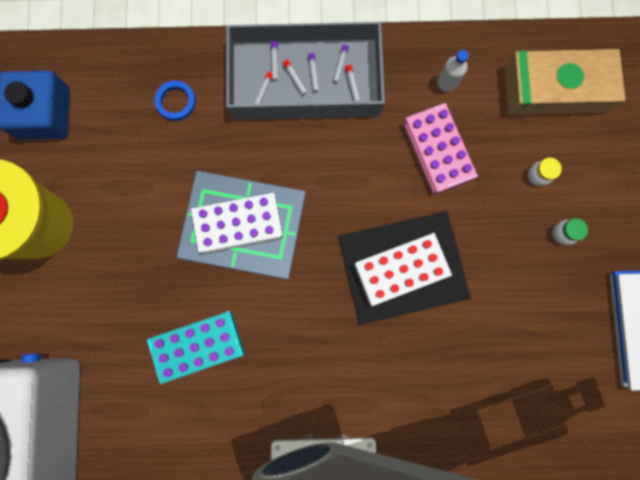

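The top view shows the white, purple-capped rack on the slate plate at about (237,223). The look-alikes are turquoise at (198,348) and pink at (440,150). The red rack is on its mat at (403,270). Next I'll fit the plate and rack poses.

```bash
cat >> h.py <<'E'
def quad(pts):
    """centre and long-axis angle (rad about world +y, ccw) and size of the min rectangle"""
    (c,s,a)=cv2.minAreaRect(np.float32(pts)); b=cv2.boxPoints((c,s,a))
    e=max((b[1]-b[0],b[2]-b[1]),key=np.linalg.norm); e=e*np.sign(e[1])
    return np.array(c),np.arctan2(-e[0],e[1]),sorted(s)
def measure(p,guess,rad=150,zc=62):
    hsv=cv2.cvtColor(p['color'],cv2.COLOR_RGB2HSV).astype(int);H,S,V=hsv[...,0],hsv[...,1],hsv[...,2]
    yy,xx=np.mgrid[:480,:640]; UV=np.stack([xx.ravel(),yy.ravel(),np.ones(307200)])
    M=np.array(p['camera_from_world']);K=np.array(p['mtx']);R=M[:3,:3];c=-R.T@M[:3,3]
    d=R.T@(np.diag([1,-1,-1])@np.linalg.inv(K)@UV)
    W=lambda z:(c[:2,None]+d[:2]*(z-c[2])/d[2]).T.reshape(480,640,2)
    near=np.linalg.norm(W(10)-guess,axis=2)<rad
    g=near&(H>45)&(H<80)&(S>90)&(V>120)
    pu=near&(H>122)&(H<155)&(S>90)
    n,lab,st,ce=cv2.connectedComponentsWithStats(pu.astype(np.uint8))
    k=[i for i in range(1,n) if st[i,4]>max(6,0.4*np.median(st[1:,4]))]
    caps=np.array([ray(p,ce[i],zc)[:2] for i in k])
    return W,g,near,(H,S,V),caps
def frame(cm,th,c,tr):
    d=c-cm; ex=np.array([np.cos(th),np.sin(th)]);ey=np.array([-np.sin(th),np.cos(th)])
    return d@ex,d@ey,np.degrees(tr-th)
E
python3 - <<'E'
from h import *
p=shot('top')
for G in [(569,172)]:
    W,g,near,(H,S,V),caps=measure(p,G)
    print(g.sum(),len(caps)); print('green',quad(W(10)[g]))
    sl=near&(H>95)&(H<122)&(S>30)&(S<130)&(V>60)&(V<200); print('slate',sl.sum(),quad(W(10)[cv2.erode(sl.astype(np.uint8),np.ones((2,2)))>0]))
    print('caps',quad(caps)); w=near&(S<25)&(V>190)
    w=cv2.morphologyEx(w.astype(np.uint8),cv2.MORPH_OPEN,np.ones((3,3)))>0; print('white',quad(W(50)[w]))
E
```

```text
888 15
green (array([569.99414062, 168.73344421]), np.float32(-0.54952025), [180.9564208984375, 231.9838409423828])
slate 4485 (array([567.75805664, 166.74082947]), np.float32(-0.212377), [196.35162353515625, 245.8486785888672])
caps (array([566.22180176, 172.69132996]), np.float32(0.17181087), [61.87419128417969, 132.26564025878906])
white (array([566.83074951, 172.84695435]), np.float32(0.17118713), [97.06826782226562, 181.18838500976562])
```

Plate: centre about (568.5,167.5), yaw −12.2°. Rack: about (566.5,172.8), turned +22° relative to the plate and offset (−3,+5) mm. I'll push with the open fingers as a two-point bar parallel to the plate's long axis. First I go to the near side.

Call:
{"op": "move_arm", "data": {"motion": [[23, 35, 0, 0, 0, -0.103, 87], [46, 70, 0, 0, 0, -0.206, 87], [69, 105, 0, 0, 0, -0.309, 87], [92, 140, 0, 0, 0, -0.412, 87], [114, 174, 0, 0, 0, -0.515, 87]]}}

```text
t: 0.72
ee_pos: [300.4, -421.1, 222.7]
orientation: [-1.965, 2.451, -0.0]
ft_force: [0.7, -0.7, -0.0]
width: 87.1
```

Call:
{"op": "move_arm", "data": {"motion": [[20, 36, 0, 0, 0, 0, 87], [40, 72, 0, 0, 0, 0, 87], [60, 108, 0, 0, 0, 0, 87], [80, 144, 0, 0, 0, 0, 87], [100, 180, 0, 0, 0, 0, 87]]}}

```text
t: 1.13
ee_pos: [400.4, -240.9, 222.9]
orientation: [-1.972, 2.445, -0.001]
ft_force: [0.4, -0.2, 0.2]
width: 86.9
```

Call:
{"op": "move_arm", "data": {"motion": [[10, 39, -5, 0, 0, 0, 87], [20, 78, -10, 0, 0, 0, 87], [30, 117, -15, 0, 0, 0, 87], [40, 156, -20, 0, 0, 0, 87], [50, 195, -25, 0, 0, 0, 87]]}}

```text
t: 1.55
ee_pos: [450.0, -45.8, 197.7]
orientation: [-1.972, 2.445, -0.001]
ft_force: [0.6, -0.1, -0.0]
width: 87.0
```

Call:
{"op": "move_arm", "data": {"motion": [[2, 40, -10, 0, 0, 0, 87], [4, 80, -20, 0, 0, 0, 87], [6, 120, -30, 0, 0, 0, 87], [8, 160, -40, 0, 0, 0, 87], [10, 200, -50, 0, 0, 0, 87]]}}

```text
t: 1.97
ee_pos: [459.6, 154.4, 147.4]
orientation: [-1.972, 2.445, -0.0]
ft_force: [1.2, -0.7, 0.5]
width: 87.0
```

```bash
python3 - <<'E'
from h import *
p=shot('wrist','w1.png'); print(ray(p,(320,240),10).round(), mark_of(p,'mark'))
E
```

```text
[450. 161.  10.] []
```

View pics/w1.png

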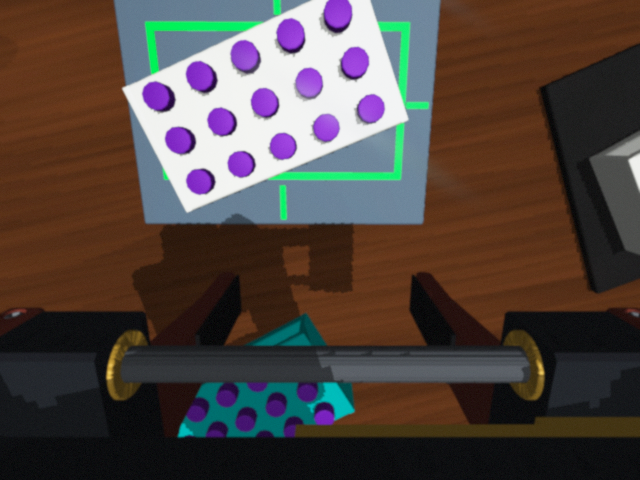

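The wrist view shows the outline's corners near (148,24), (409,24) and (403,180), with ticks at (283,200) and (418,105). The rack is tilted counter-clockwise. I'll refine the mark from these.

```bash
cat >> h.py <<'E'
from scipy.optimize import least_squares
def fitmark(p,guess=(568.5,167.5,-0.212)):
    """fit a 108x192 (+lw) rectangle's centre line to the green pixels, on the plate (z=10)"""
    W,g,*_=measure(p,guess[:2],rad=170); P=W(10)[g]
    def res(q,h=2.5):
        d=P-q[:2];c,s=np.cos(q[2]),np.sin(q[2]);X=np.abs(d@[c,s]);Y=np.abs(d@[-s,c])
        a,b=54+h,96+h
        box=np.where((X<a)&(Y<b),np.minimum(a-X,b-Y),np.hypot(np.maximum(X-a,0),np.maximum(Y-b,0)))
        tick=np.minimum(np.where(X>a,Y,99),np.where(Y>b,X,99))
        return np.minimum(box,tick)
    r=least_squares(res,guess,loss='soft_l1',f_scale=2,x_scale=[1,1,.01]); return r.x,np.mean(np.abs(res(r.x)))
def rackpose(p,guess=(566,172)):
    W,g,near,(H,S,V),caps=measure(p,guess,zc=61)
    return quad(caps)+(len(caps),)
E
python3 - <<'E'
from h import *
for n in('top','wrist'):
    p=shot(n); m,r=fitmark(p); print(n,m.round(3),round(r,2))
    k=rackpose(p); print(k, np.round(frame(m[:2],m[2],k[0],k[1]),1))
    if n=='wrist': print([ray(p,u,10)[:2].round(1) for u in((146,22),(411,22),(404,182),(283,200),(418,105))])
E
```

```text
top [ 5.70241e+02  1.67868e+02 -2.14000e-01] 2.26
(array([567.40710449, 172.74462891]), np.float32(0.15074444), [62.96479797363281, 133.16893005371094], 8) [-3.8  4.2 20.9]
wrist [ 5.69302e+02  1.68371e+02 -2.18000e-01] 1.84
(array([566.37231445, 173.22375488]), np.float32(0.17018513), [61.63675308227539, 130.37281799316406], 15) [-3.9  4.1 22.3]
[array([647.8, 255.5]), array([605.4,  55.9]), array([485.5,  79.3]), array([492.1, 185.4]), array([544.9,  58.9])]
```

Call:
{"op": "move_arm", "data": {"motion": [[2, 21, -30, 0, 0, 0, 87], [3, 42, -62, 0, 0, 0, 87], [3, 42, -95, 0, 0, 0, 87], [3, 42, -125, 0, 0, 0, 87], [3, 42, -125, 0, 0, 0, 87]]}}

```text
t: 2.58
ee_pos: [459.8, 191.7, 18.6]
orientation: [1.966, -2.441, -0.004]
ft_force: [-0.6, 0.0, -0.2]
width: 87.1
```

Call:
{"op": "move_arm", "data": {"motion": [[6, -1.3, 0, 0, 0, 0, 87], [12, -2.6, 0, 0, 0, 0, 87], [16, -3.5, 0, 0, 0, 0, 87], [20, -4.4, 0, 0, 0, 0, 87], [24, -5.2, 0, 0, 0, 0, 87]]}}

```text
t: 3.0
ee_pos: [488.0, 188.9, 24.3]
orientation: [-1.971, 2.444, -0.001]
ft_force: [-2.1, 1.1, 1.4]
width: 87.1
```

Call:
{"op": "move_arm", "data": {"motion": [[4, -0.9, 0, 0, 0, 0, 87], [8, -1.7, 0, 0, 0, 0, 87], [12, -2.6, 0, 0, 0, 0, 87], [16, -3.5, 0, 0, 0, 0, 87], [16, -3.5, 0, 0, 0, 0, 87]]}}

```text
t: 3.42
ee_pos: [503.9, 185.6, 22.7]
orientation: [-1.972, 2.445, -0.001]
ft_force: [1.1, 0.3, -0.8]
width: 86.8
```

```bash
cat > m.py <<'E'
from h import *
import sys
m=np.array([569.5,168.2,-0.216])
o=get_obs();print(round(o['t'],2),np.round(o['ee_pos'],1),np.round(o['ft_force'],1),'tool in mark',np.round(frame(m[:2],m[2],np.array(o['ee_pos'])[:2],m[2])[:2],1))
for n in('top','wrist'):
    p=shot(n,sys.argv[1]+n+'.png' if len(sys.argv)>1 else None)
    try:
        k=rackpose(p,m[:2]); print(n,np.round(k[0],1),np.round(k[2],1),k[3], np.round(frame(m[:2],m[2],k[0],k[1]),1))
    except Exception as e: print(n,e)
E
python3 m.py a
```

```text
3.42 [503.9 185.6  22.7] [ 1.1  0.3 -0.8] tool in mark [-67.8   2.9]
top [580. 135.] [62.  66.3] 8 [ 17.4 -30.1  16.2]
wrist [565.2 167.6] [ 86.7 128.5] 16 [-4.1 -1.5 16.6]
```

View pics/awrist.png

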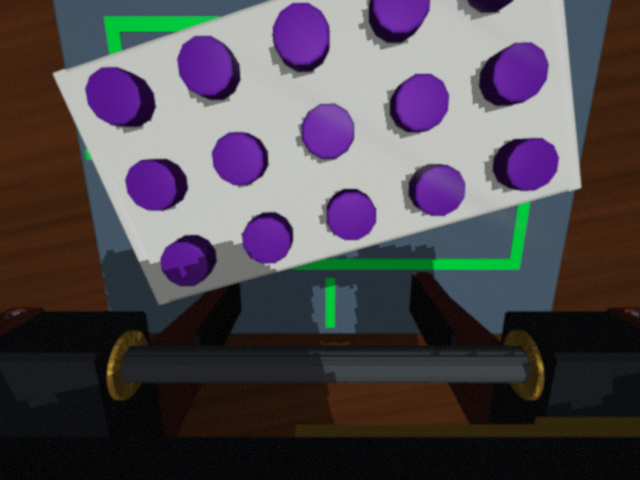

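The rack has turned to about 17° and the left finger is on it. I'll make the cap fit robust to cut-off caps.

```bash
cat >> h.py <<'E'
def rackpose(p,guess,zc=62):
    """lattice fit (3x5 caps, 31 x 33 mm) to whole purple blobs; guess = x,y,yaw"""
    hsv=cv2.cvtColor(p['color'],cv2.COLOR_RGB2HSV)
    pu=cv2.morphologyEx(cv2.inRange(hsv,(122,90,40),(155,255,255)),cv2.MORPH_OPEN,np.ones((3,3)))
    n,lab,st,ce=cv2.connectedComponentsWithStats(pu)
    C=[ray(p,ce[i],zc)[:2] for i in range(1,n) if st[i,4]>12 and st[i,0]>0 and st[i,1]>0 and st[i,0]+st[i,2]<640 and st[i,1]+st[i,3]<480]
    C=np.array([c for c in C if np.linalg.norm(c-np.array(guess[:2]))<95])
    I,J=np.meshgrid([-1,0,1],[-2,-1,0,1,2]);I,J=I.ravel(),J.ravel()
    q=np.r_[guess,31.,33.]
    for _ in range(6):
        def G(q):
            c,s=np.cos(q[2]),np.sin(q[2]);return q[:2]+np.c_[I*q[3]*c-J*q[4]*s,I*q[3]*s+J*q[4]*c]
        d=np.linalg.norm(C[:,None]-G(q)[None],axis=2);k=d.argmin(1)
        f=lambda q:np.r_[(C-G(q)[k]).ravel(),(q[3:]-[31,33])*5]
        q=least_squares(f,q,loss='soft_l1',f_scale=2,x_scale=[1,1,.01,1,1]).x
    return q,len(C),np.linalg.norm(C-G(q)[k],axis=1).mean()
E
cat > m.py <<'E'
from h import *
import sys
m=np.array([569.5,168.2,-0.216])
dx,dy,a=map(float,sys.argv[1:4]); c,s=np.cos(m[2]),np.sin(m[2])
o=get_obs();print(round(o['t'],2),np.round(o['ee_pos'],1),np.round(o['ft_force'],1),'tool in mark',np.round(frame(m[:2],m[2],np.array(o['ee_pos'])[:2],m[2])[:2],1))
for n in('top','wrist'):
    p=shot(n,sys.argv[4]+n+'.png' if len(sys.argv)>4 else None)
    q,k,r=rackpose(p,[m[0]+dx*c-dy*s,m[1]+dx*s+dy*c,m[2]+np.radians(a)])
    print(n,np.round(q,2),k,round(r,2),'rack in mark', np.round(frame(m[:2],m[2],q[:2],q[2]),1))
E
python3 m.py 0 4 17
```

```text
3.52 [503.4 185.6  22.6] [-0.6  0.4 -0.2] tool in mark [-68.3   2.8]
top [5.7775e+02 1.6741e+02 7.0000e-02 3.0960e+01 3.2920e+01] 8 0.92 rack in mark [ 8.2  1.  16.2]
wrist [5.7809e+02 1.6837e+02 7.0000e-02 3.0740e+01 3.2430e+01] 14 1.37 rack in mark [ 8.4  2.  16.3]
```

Call:
{"op": "move_arm", "data": {"motion": [[-8, 2, 0, 0, 0, 0, 87], [-8, 2, 38, 0, 0, 0, 87], [-8, 2, 76, 0, 0, 0, 87], [30, -8, 76, 0, 0, 0, 87], [68, -18, 76, 0, 0, 0, 87]]}}

```text
t: 4.03
ee_pos: [571.4, 168.5, 101.9]
orientation: [-1.973, 2.44, -0.003]
ft_force: [-0.8, 1.6, -0.1]
width: 87.3
```

Call:
{"op": "move_arm", "data": {"motion": [[35, -10, 0, 0, 0, 0, 87], [70, -20, 0, 0, 0, 0, 87], [102, -28, 0, 0, 0, 0, 87], [102, -28, -38, 0, 0, 0, 87], [102, -28, -74, 0, 0, 0, 87]]}}

```text
t: 4.45
ee_pos: [676.3, 139.4, 25.9]
orientation: [-1.967, 2.442, -0.005]
ft_force: [-0.5, 0.8, -1.6]
width: 86.9
```

Call:
{"op": "move_arm", "data": {"motion": [[0, 0, 0, 0, 0, 0, 87], [-5, 1, 0, 0, 0, 0, 87], [-10, 2, 0, 0, 0, 0, 87], [-13, 2.8, 0, 0, 0, 0, 87], [-16, 3.5, 0, 0, 0, 0, 87]]}}

```text
t: 4.87
ee_pos: [657.4, 143.8, 27.2]
orientation: [-1.971, 2.442, -0.002]
ft_force: [-0.2, 0.0, -0.9]
width: 87.5
```

Call:
{"op": "move_arm", "data": {"motion": [[-3, 0.7, 0, 0, 0, 0, 87], [-6, 1.3, 0, 0, 0, 0, 87], [-9, 2, 0, 0, 0, 0, 87], [-12, 2.6, 0, 0, 0, 0, 87], [-12, 2.6, 0, 0, 0, 0, 87]]}}

```text
t: 5.28
ee_pos: [644.8, 145.8, 25.2]
orientation: [-1.972, 2.444, -0.001]
ft_force: [2.4, 0.6, 1.3]
width: 87.2
```

```bash
python3 m.py 4 2 14 b
```

```text
5.28 [644.8 145.8  25.2] [2.4 0.6 1.3] tool in mark [78.4 -5.7]Traceback (most recent call last):
  File "m.py", line 8, in <module>
    q,k,r=rackpose(p,[m[0]+dx*c-dy*s,m[1]+dx*s+dy*c,m[2]+np.radians(a)])
          ~~~~~~~~^^^^^^^^^^^^^^^^^^^^^^^^^^^^^^^^^^^^^^^^^^^^^^^^^^^^^^
  File "h.py", line 62, in rackpose
    d=np.linalg.norm(C[:,None]-G(q)[None],axis=2);k=d.argmin(1)
                     ~~~~~~~~~^~~~~~~~~~~
ValueError: operands could not be broadcast together with shapes (0,1) (1,15,2)
```

```bash
sed -i "s/('top','wrist')/('top','wrist','scene')/; s/^    q,k,r=/    try: q,k,r=/; s/^    print(n,np/    except Exception: print(n,'none'); continue\n    print(n,np/" m.py; python3 m.py 4 2 14 b
```

```text
5.33 [644.9 145.9  25. ] [ 2.  -0.4  1. ] tool in mark [78.4 -5.7]
top none
wrist [ 5.7802e+02  1.7167e+02 -3.0000e-02  3.0920e+01  3.2760e+01] 5 4.25 rack in mark [ 7.6  5.2 10.4]
scene [5.7713e+02 1.7373e+02 2.0000e-02 3.1010e+01 3.2970e+01] 9 2.32 rack in mark [ 6.3  7.  13.4]
```

View pics/bscene.png

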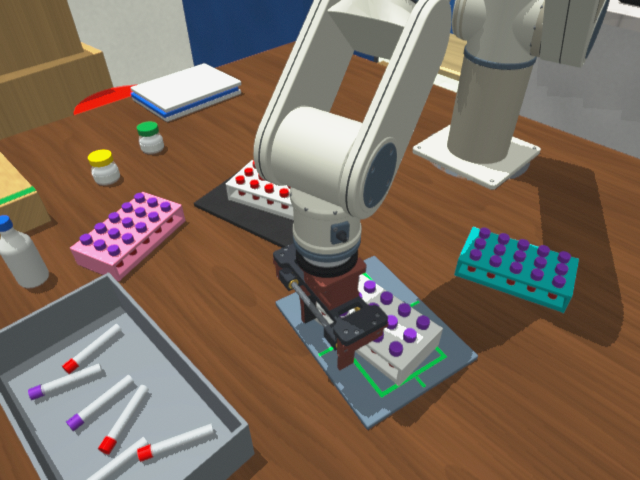

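The view is too occluded for a good fit, but the right-hand finger is visibly on the far side. I'll keep pushing gently until flush, then check from above.

Call:
{"op": "move_arm", "data": {"motion": [[-3, 0.7, 0, 0, 0, 0, 87], [-6, 1.3, 0, 0, 0, 0, 87], [-9, 2, 0, 0, 0, 0, 87], [-12, 2.6, 0, 0, 0, 0, 87], [-15, 3.3, 0, 0, 0, 0, 87]]}}

```text
t: 5.9
ee_pos: [629.1, 148.9, 24.5]
orientation: [1.972, -2.445, -0.0]
ft_force: [1.6, -1.9, 0.2]
width: 87.1
```

Call:
{"op": "move_arm", "data": {"motion": [[-2, 0.4, 0, 0, 0, 0, 87], [-4, 0.9, 0, 0, 0, 0, 87], [-6, 1.3, 0, 0, 0, 0, 87], [-8, 1.8, 0, 0, 0, 0, 87], [-8, 1.8, 0, 0, 0, 0, 87]]}}

```text
t: 6.32
ee_pos: [621.1, 150.9, 24.5]
orientation: [1.972, -2.445, -0.001]
ft_force: [0.2, 0.3, -1.1]
width: 87.0
```

Call:
{"op": "move_arm", "data": {"motion": [[8, -2, 0, 0, 0, 0, 87], [8, -2, 38, 0, 0, 0, 87], [8, -2, 76, 0, 0, 0, 87], [-30, 6, 90, 0, 0, 0, 87], [-68, 15, 100, 0, 0, 0, 87]]}}

```text
t: 6.73
ee_pos: [556.4, 166.0, 127.3]
orientation: [-1.966, 2.443, -0.003]
ft_force: [-0.3, 0.6, -0.8]
width: 87.1
```

Call:
{"op": "move_arm", "data": {"motion": [[-35, 9, 0, 0, 0, 0, 87], [-70, 18, 0, 0, 0, 0, 87], [-90, 22, 0, 0, 0, 0, 87], [-90, 22, 0, 0, 0, 0, 87], [-90, 22, 0, 0, 0, 0, 87]]}}

```text
t: 7.15
ee_pos: [463.9, 188.2, 125.1]
orientation: [-1.974, 2.444, -0.0]
ft_force: [-0.5, 0.4, 0.1]
width: 87.0
```

```bash
python3 m.py -5 1 5 c
```

```text
7.15 [463.9 188.2 125.1] [-0.5  0.4  0.1] tool in mark [-107.4   -3.1]
top [ 5.5881e+02  1.8003e+02 -1.2000e-01  3.0950e+01  3.2840e+01] 10 0.68 rack in mark [-13.    9.3   5.5]
wrist [ 5.5868e+02  1.8124e+02 -1.2000e-01  3.0840e+01  3.2660e+01] 15 0.43 rack in mark [-13.4  10.4   5.7]
scene [ 5.6326e+02  1.8418e+02 -1.2000e-01  3.0960e+01  3.2820e+01] 15 0.29 rack in mark [-9.5 14.3  5.8]
```

View pics/cwrist.png

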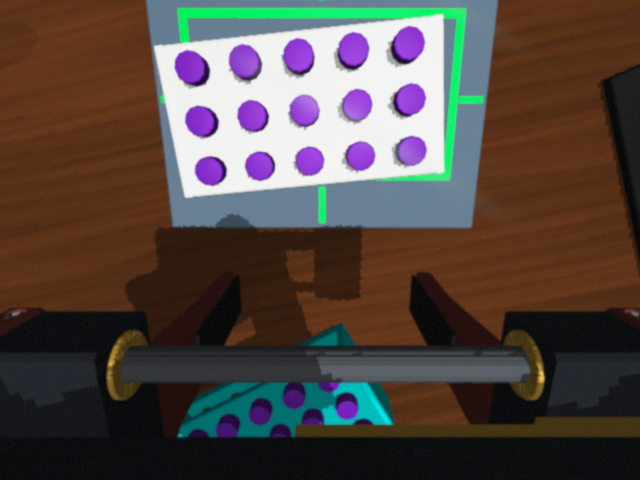

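It's now at (−13,+10) mm and +5.7°, drifted towards +y. Next is a near-side tap with a sideways component toward −y, so friction carries it back.

Call:
{"op": "move_arm", "data": {"motion": [[12, 8, -25, 0, 0, 0, 87], [23, 16, -60, 0, 0, 0, 87], [23, 16, -95, 0, 0, 0, 87], [23, 16, -102, 0, 0, 0, 87], [23, 16, -102, 0, 0, 0, 87]]}}

```text
t: 7.72
ee_pos: [485.6, 202.7, 20.2]
orientation: [1.968, -2.442, -0.003]
ft_force: [-0.6, 0.5, 0.6]
width: 87.1
```

Call:
{"op": "move_arm", "data": {"motion": [[3.1, -2.7, 0, 0, 0, 0, 87], [6.2, -5.4, 0, 0, 0, 0, 87], [9.3, -8.1, 0, 0, 0, 0, 87], [12.4, -10.9, 0, 0, 0, 0, 87], [15.5, -13.6, 0, 0, 0, 0, 87]]}}

```text
t: 8.13
ee_pos: [503.0, 190.1, 23.9]
orientation: [-1.971, 2.444, -0.001]
ft_force: [-2.2, 1.2, 1.7]
width: 87.2
```

Call:
{"op": "move_arm", "data": {"motion": [[3.1, -2.7, 0, 0, 0, 0, 87], [6.2, -5.4, 0, 0, 0, 0, 87], [9.3, -8.1, 0, 0, 0, 0, 87], [12.4, -10.9, 0, 0, 0, 0, 87], [12.4, -10.9, 0, 0, 0, 0, 87]]}}

```text
t: 8.55
ee_pos: [515.5, 178.7, 22.7]
orientation: [-1.972, 2.445, -0.001]
ft_force: [0.8, 0.1, 0.3]
width: 87.2
```

```bash
python3 m.py -2 5 2 d
```

```text
8.55 [515.5 178.7  22.7] [0.8 0.1 0.3] tool in mark [-55.   -1.3]
top [ 5.7436e+02  1.6639e+02 -2.1000e-01  3.1010e+01  3.2900e+01] 5 0.94 rack in mark [ 5.1 -0.7  0.6]
wrist [ 5.7457e+02  1.6727e+02 -2.0000e-01  3.0780e+01  3.2530e+01] 15 0.59 rack in mark [5.2 0.2 1.1]
scene [ 5.7820e+02  1.7064e+02 -1.9000e-01  3.0970e+01  3.2810e+01] 15 0.35 rack in mark [8.  4.2 1.4]
```

Now (5,0) mm and +0.9°. A small, slow tap from the far side should finish it.

Call:
{"op": "move_arm", "data": {"motion": [[-10, 2, 0, 0, 0, 0, 87], [-10, 2, 38, 0, 0, 0, 87], [-10, 2, 76, 0, 0, 0, 87], [28, -6, 76, 0, 0, 0, 87], [66, -14, 76, 0, 0, 0, 87]]}}

```text
t: 9.12
ee_pos: [581.1, 166.3, 102.0]
orientation: [-1.973, 2.44, -0.003]
ft_force: [0.1, 0.3, -0.4]
width: 87.2
```

Call:
{"op": "move_arm", "data": {"motion": [[32, -7, 0, 0, 0, 0, 87], [64, -13, 0, 0, 0, 0, 87], [64, -13, -38, 0, 0, 0, 87], [64, -13, -75, 0, 0, 0, 87], [64, -13, -75, 0, 0, 0, 87]]}}

```text
t: 9.53
ee_pos: [639.1, 151.1, 16.6]
orientation: [1.965, -2.437, -0.008]
ft_force: [-2.1, -0.2, -0.5]
width: 86.9
```

```bash
python3 m.py 5 0 1 
```

```text
9.53 [639.1 151.1  16.6] [-2.1 -0.2 -0.5] tool in mark [71.6 -1.8]
top none
wrist [ 5.7766e+02  1.6653e+02 -1.8000e-01  3.1000e+01  3.2200e+01] 5 3.82 rack in mark [8.3 0.1 1.8]
scene [ 5.7709e+02  1.6977e+02 -2.1000e-01  3.0830e+01  3.3050e+01] 8 1.63 rack in mark [7.1 3.2 0.2]
```

Call:
{"op": "move_arm", "data": {"motion": [[-2, 0.4, 0, 0, 0, 0, 87], [-4, 0.9, 0, 0, 0, 0, 87], [-6, 1.3, 0, 0, 0, 0, 87], [-8, 1.8, 0, 0, 0, 0, 87], [-10, 2.2, 0, 0, 0, 0, 87]]}}

```text
t: 10.1
ee_pos: [634.8, 154.7, 24.7]
orientation: [-1.972, 2.444, -0.001]
ft_force: [-0.4, 0.1, -0.6]
width: 86.9
```

Call:
{"op": "move_arm", "data": {"motion": [[-2, 0.4, 0, 0, 0, 0, 87], [-4, 0.9, 0, 0, 0, 0, 87], [-5.5, 1.2, 0, 0, 0, 0, 87], [-7, 1.5, 0, 0, 0, 0, 87], [-7.5, 1.6, 0, 0, 0, 0, 87]]}}

```text
t: 10.52
ee_pos: [628.4, 156.2, 24.4]
orientation: [-1.971, 2.444, -0.002]
ft_force: [4.7, -2.7, 4.4]
width: 87.0
```

Call:
{"op": "move_arm", "data": {"motion": [[0, 0, 0, 0, 0, 0, 87], [8, -2, 0, 0, 0, 0, 87], [8, -2, 38, 0, 0, 0, 87], [8, -2, 76, 0, 0, 0, 87], [-30, 6, 100, 0, 0, 0, 87]]}}

```text
t: 10.93
ee_pos: [606.0, 161.2, 124.4]
orientation: [-1.966, 2.443, -0.004]
ft_force: [0.8, 0.6, 1.2]
width: 87.0
```

Call:
{"op": "move_arm", "data": {"motion": [[-36, 9, 5, 0, 0, 0, 87], [-72, 18, 10, 0, 0, 0, 87], [-108, 25, 15, 0, 0, 0, 87], [-136, 30, 20, 0, 0, 0, 87], [-136, 30, 20, 0, 0, 0, 87]]}}

```text
t: 11.35
ee_pos: [458.1, 191.1, 141.0]
orientation: [1.97, -2.439, -0.005]
ft_force: [0.3, -0.1, -0.1]
width: 87.0
```

```bash
python3 m.py 0 0 0 e; python3 - <<'E'
from h import *
for n in('top','wrist','scene'):
    m,r=fitmark(shot(n)); q,k,e=rackpose(shot(n),m); print(n,m.round(3),round(r,2),np.round(frame(m[:2],m[2],q[:2],q[2]),1))
E
```

```text
11.35 [458.1 191.1 141. ] [ 0.3 -0.1 -0.1] tool in mark [-113.7   -1.5]
top [ 5.6885e+02  1.6879e+02 -2.1000e-01  3.1000e+01  3.2990e+01] 12 0.31 rack in mark [-0.8  0.4  0.4]
wrist [ 5.6910e+02  1.6989e+02 -2.1000e-01  3.0840e+01  3.2670e+01] 15 0.42 rack in mark [-0.8  1.6  0.1]
scene [ 5.7382e+02  1.7271e+02 -2.1000e-01  3.0930e+01  3.2810e+01] 15 0.29 rack in mark [3.3 5.3 0.1]
top [ 5.71287e+02  1.67427e+02 -2.22000e-01] 2.04 [-2.6  0.8  0.6]
wrist [ 5.68524e+02  1.68762e+02 -2.16000e-01] 1.77 [0.4 1.2 0.1]
scene [ 5.69825e+02  1.68789e+02 -2.13000e-01] 1.94 [ 3.1  4.7 -0. ]
```

View pics/ewrist.png

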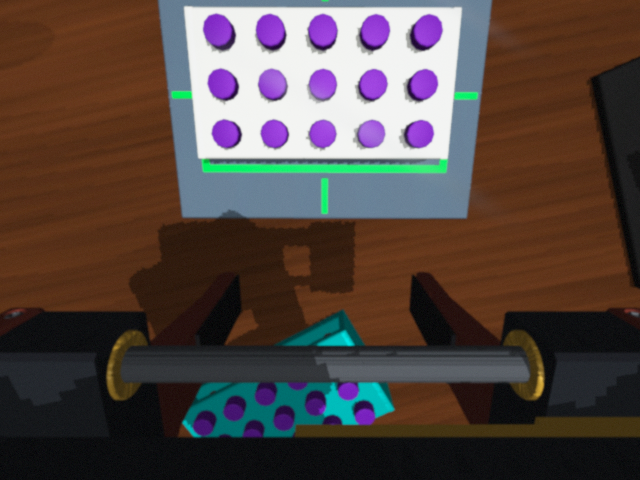

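The wrist view shows the rack square over the outline, ticks symmetric. The cameras differ by a few mm because the cap blobs include the cap sides, so I'll check against the effective cap height.

```bash
python3 - <<'E'
from h import *
for n in('top','wrist','scene'):
    p=shot(n); m,r=fitmark(p)
    M=np.array(p['camera_from_world']); print(n,'cam at',(-M[:3,:3].T@M[:3,3]).round(),'mark',m.round(2))
    for z in (62,60,58,56,54):
        q,k,e=rackpose(p,[569,168,-.21],z); print(z,q[:2].round(1),np.round(frame(m[:2],m[2],q[:2],q[2]),1))
# white top-face, z=50
    W,g,near,(H,S,V),c=measure(p,(569,168)); w=near&(S<40)&(V>170)
    if n!='scene':
        w=cv2.morphologyEx(w.astype(np.uint8),cv2.MORPH_OPEN,np.ones((3,3)))>0;c,a,s=quad(W(50)[w]);print('white',c.round(1),np.round(s,1),np.round(frame(m[:2],m[2],c,a),1))
E
```

```text
top cam at [ 376.   11. 1138.] mark [ 5.7135e+02  1.6744e+02 -2.2000e-01]
62 [569.  168.8] [-2.6  0.8  0.5]
60 [569.3 169. ] [-2.3  1.1  0.4]
58 [569.7 169.3] [-2.   1.5  0.4]
56 [570.1 169.6] [-1.7  1.8  0.4]
54 [570.4 169.9] [-1.4  2.2  0.4]
white [524.1 201.9] [197.4 226.7] [-53.7  23.2   0.6]
wrist cam at [535. 176. 303.] mark [ 5.6859e+02  1.6871e+02 -2.2000e-01]
62 [569.1 169.9] [0.3 1.3 0. ]
60 [569.4 169.8] [0.6 1.3 0. ]
58 [569.7 169.8] [0.9 1.3 0. ]
56 [570.  169.7] [1.1 1.3 0. ]
54 [570.3 169.7] [1.4 1.3 0. ]
white [569.6 169.7] [ 95.7 180.2] [0.8 1.2 0.1]
scene cam at [942. 441. 596.] mark [ 5.6980e+02  1.6877e+02 -2.1000e-01]
62 [573.8 172.7] [3.1 4.7 0. ]
60 [572.4 171.7] [2.  3.4 0. ]
58 [571.1 170.7] [0.8 2.1 0. ]
56 [569.7 169.7] [-0.3  0.9  0. ]
54 [568.3 168.7] [-1.4 -0.4  0. ]
```

```bash
python3 -c "
from workcell import *
print(close_job(), get_obs()['t'])"
```

```text
the job is handed in; nothing more can be done
the job is handed in; nothing more can be done
```

The purple-capped rack now lies square in the green outline, about 1 mm off centre, and the job is handed in. I straightened it with four gentle taps of the open fingers, alternating near, far, near and far long side. The last measured time was about 11 s of the 42 s allowed.

- **Final position:** taking the caps at an effective height of 57–58 mm, all three cameras put the rack within 2 mm of the mark. My best estimate is about 0.5 mm in x, 1.3 mm in y and within 0.5° of square. The white top face in the wrist view agreed, at (0.8, 1.2) mm and 0.1°.
- **Disagreements:** the scene camera first read about (3, 5) mm, but that was cap-height bias and it agreed once corrected. The top camera's fit of the mark was off by about 2 mm because the rack hides most of the outline. Its white-face check failed because it took in other bright areas, so I ignored it.
- **Forces and contact:** the wrist readings at the end of each move stayed under about 7 N. The gripper was raised clear of the rack at the end.
- **Other racks:** my moves never came near the red, pink or turquoise racks. I did not measure them again at the end.

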